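Find the rattling cartridge carton and hold its bar code to the scanner

TASK

One of the three sealed cartridge cartons in the rack has come loose inside and must be booked out as faulty. Take the cartons out one at a time and shake each briskly to and fro along its longer side, clear above the rack; stand a carton that stays silent back in its own pocket, and once you feel one rattle keep hold of it (do not go by elimination alone: the faulty one must have rattled in the hand). Finish while holding it still and upright in front of the scanner with the bar code on its broad face square to the scanner's window, level with its middle and about 10 cm from it, the other two cartons home in their pockets and the things lying about left alone.

Things in the scene. Friction and masses are not known exactly. Their poses are not given: they have to be found in the camera images.
- rack: grey rack fixed to the worktop, 66 (x) x 248 (y) x 34 mm high, origin at the centre of its underside; three pockets in a row along its y axis, 81 mm apart, each 56 x 76 mm inside with a floor 6 mm up and walls 5 mm thick, open at the top; 3 mm of play round a carton
- pocket_1 (a point): centre of the floor of the leftmost pocket (largest y in the rack's frame), the home of carton 1; axes as the rack's
- pocket_2 (a point): the same of the middle pocket, home of carton 2
- pocket_3 (a point): the same of the rightmost pocket, home of carton 3
- carton_1_center (a point): centre (48 mm above the base) of the leftmost of three identical sealed white cartons, 50 (x) x 70 (y) x 96 mm, blue and yellow band 57 to 71 mm above the base, brown tape over the top; about 0.47 kg. It starts upright in its pocket, axes as the rack's. The next carton is only 11 mm away in y: grip it over its 50 mm thickness, one finger on each broad face
- carton_2_center (a point): centre (48 mm above the base) of the middle of three identical sealed white cartons, 50 (x) x 70 (y) x 96 mm, blue and yellow band 57 to 71 mm above the base, brown tape over the top; about 0.47 kg. It starts upright in its pocket, axes as the rack's. The next carton is only 11 mm away in y: grip it over its 50 mm thickness, one finger on each broad face
- carton_3_center (a point): centre (48 mm above the base) of the rightmost of three identical sealed white cartons, 50 (x) x 70 (y) x 96 mm, blue and yellow band 57 to 71 mm above the base, brown tape over the top; about 0.47 kg. It starts upright in its pocket, axes as the rack's. The next carton is only 11 mm away in y: grip it over its 50 mm thickness, one finger on each broad face
- carton_1: the same carton 1, origin at the centre of its underside, z axis up, x axis along its 50 mm thickness, y along its 70 mm side. Contents (0.35 kg) are hidden: tight in two cartons, in the third (which one differs from run to run) a part can run some 26 mm along y and knock on the end walls
- carton_2: carton 2, likewise. Brisk strokes of some 50 mm along y, each in about 0.2 s, throw a loose part with a knock to the end the stroke went to, where it rests: its weight then pulls there, and the moment on the tool about the carton's x axis differs by 0.09 N m or more between the ends. Tipping by more than 10 degrees slides it too. In a tight carton it differs by less than half as much
- carton_3: carton 3, likewise
- carton_1_code (a point): inside carton 1, mid-way between the two bar code labels on its broad faces (one on each, both alike, 50 x 32 mm, 25 mm to either side of this point along the carton's x axis), 36 mm above its base, 12 mm below its centre
- carton_2_code (a point): the same point of carton 2
- carton_3_code (a point): the same point of carton 3
- scanner: dark grey hands-free bar code scanner fixed to the worktop: round foot 88 mm across, stem, head 78 mm wide and 70 mm high whose top is 185 mm above the worktop; origin at the centre of the foot's underside, window on its -x side
- scanner_window (a point): centre of the scanner's dark red window (62 mm wide, 50 mm high), 150 mm above the worktop; axes as the scanner's: -x points straight out of the window, roughly towards the robot, z up. The label face should be 50 to 150 mm out along it (100 mm is best), that is, the carton's code point 75 to 175 mm out
- marker: blue and white marker lying on the worktop, 17 x 132 x 19 mm, origin under its centre; leave alone
- calc: dark calculator lying flat, 125 x 74 x 16 mm, origin under its centre; leave alone
- rubber: pink eraser, 20 x 44 x 12 mm, origin under its centre; leave alone
- box_cutter: yellow-green box cutter lying on the worktop, 25 x 168 x 22 mm, origin under its centre; leave alone

How it is judged:
By the outcome, as a careful person would: the job done as asked, in the order asked, and still so for the second after the job is handed in, while the arm keeps its last pose, push and grip.
It also fails if it takes over 69 s, if anything falls off the work surface, if the arm or the gripper's body presses on something with over 40 N, if the wrist force passes 120 N, or if a joint passes its speed limit or range.

ROBOT

A 6-joint arm with a two-finger parallel gripper is mounted at the origin on a cart in front of the work surface, level with it; the furniture and walls round the work are solid. World frame = base frame: x ahead of the robot, y to its left, z up, the work surface at z = 0. Lengths are in mm, angles in rad, forces in N, time in s.
With the tool pointing down it reaches from about 300 to 750 mm from the base axis. Payload 8.5 kg.
Tool frame: the origin (TCP) lies midway between the tips of the shut fingers; the grasp point (between the pads) lies 19 mm behind it (arm.grip_depth is the distance from the TCP to the grasp point, in mm); z points along the fingers, y is the line along which they close (so a half turn about z gives the same grasp; the last joint's range is limited). The gripper opens to 88 mm and grips with 3 to 60 N. Pads are 18 mm wide; open, the fingers measure 123 mm over their backs; the gripper's body (75 mm by 187 mm) begins 45 mm behind the grasp point.
Start: joints at [-1.561, 0.381, 1.297, -0, 1.464, -0.215], TCP at [122.597, -536.144, 238.748] pointing down, gripper open.
Joint ranges: [-3.11, 3.11], [-0.89, 2.33], [0.22, 2.48], [-1.42, 4.56], [0.17, 2.85], [-2.88, 2.88]. Speed limits (rad/s): [2.39, 2.39, 3.14, 3.14, 3.14, 3.14].

INTERFACE

Orientations are given as a 3x3 rotation matrix whose columns are the frame's x, y, z axes.
In Python, from station import arm, cams gives the robot as it stands.
- The arm moves only by the shell command python3 -m handwheel 'ROWS' [FORCE]. ROWS is JSON, a list that holds one entry, the list of rows, each a list of 7 numbers: the turn, a rotation vector about the tool's x, y, z normalised to -1 to 1, where 1 is 0.15 rad, then the shift along the tool's x, y, z normalised to -1 to 1, where 1 is 0.025 m, then the closure, from 0 (fully open) to 1 (shut). A call has 1 to 12 rows; each row shifts and turns the commanded pose from where the row before left it, along the tool's axes as they then stand; what a row does not reach is not made up. A row lasts 1/8 s, in which the tool goes at most 62.5 mm and 10.7 degrees, less where a joint would pass 70% of its speed; a pose out of reach is approached as far as the arm can. A call with a number of a shift or a turn outside -1 to 1 is refused whole. A call with a gripper value outside its range is refused whole. The fingers move at their own pace and stop on an object; FORCE is the grip in N (left out, the last holds). Time passes only in rows, so rows that do not move let the fingers close. It gives the time, the measured TCP pose, the force, the opening and the grip force at its end, in the units of the state.
- arm.get_obs(): the state, without advancing time (a new reading comes with each control period).
- cams.get_image(name): name is "side" or "top"; returns (picture, depth): 384x512x3 uint8, blue, green, red; 384x512 float32, mm along the optical axis (not along the pixel's ray), 0 where there is no reading.
- cams.camera_model(name): a dict with "fovy" (degrees; the focal length in pixels is half the picture's height over the tangent of half this angle, whatever the lens; pixels are square), "cx", "cy" (the principal point, pixels), "rvec" (rotation vector, rad) and "tvec" (3), from world to camera coordinates, as OpenCV has them. Camera axes: x right, y down, z forward; pixel columns grow to the right and rows downward; lengths in mm; the calibration is good to about 2 mm. A picture is of the moment at which its call begins. camera_model takes no time and is no camera call.
- arm.hand_in(): hands the job in; it is judged then, once.
The state is a dict: "t": time; "q": joint angles; "joint_vel": joint speeds; "joint_efforts": joint torques, N m; "position": TCP position; "tool_rot": TCP orientation; "wrist_force": force on the tool from outside, world axes, zero at the start; "ft_torque": the same for the moment, N m; "grip_width": finger opening in mm; "grasp_force": force on a finger pad.
Only numpy, scipy, OpenCV 4.12 (cv2) and the standard library are available. Lean on these libraries where they do the work, as an engineer would, in place of code of your own. Each camera call takes 0.05 s, during which the arm holds its last target. There are 200 camera calls.

## Working session

There is one attempt and no reset: what is moved stays moved. The work goes in short steps, Python scripts to look and compute and a shell command to move; the robot and the scene stay as the last step left them, time stands still between calls to the robot, and variables do not carry over. Pictures are saved under pics/ and viewed, at most 10 in all, crops included, and the job is handed in when it is done.

```bash
mkdir -p pics; ls; python3 - <<'E'
from station import arm,cams
import cv2,numpy as np
o=arm.get_obs();print({k:np.round(v,3).tolist() for k,v in o.items()})
for n in("side","top"):
    p,d=cams.get_image(n);cv2.imwrite(f"pics/{n}0.png",p);np.save(f"pics/{n}0.npy",d)
    m=cams.camera_model(n);print(m)
E
```

```text
pics
{'t': 0.0, 'q': [-1.561, 0.381, 1.298, -0.0, 1.464, -0.215], 'joint_vel': [-0.0, -0.0, -0.0, -0.001, -0.001, 0.0], 'joint_efforts': [0.004, -43.792, -22.455, 0.071, 0.035, -0.0], 'position': [122.6, -535.866, 238.126], 'tool_rot': [[0.975, 0.223, -0.0], [0.223, -0.975, 0.002], [0.0, -0.001, -1.0]], 'wrist_force': [-0.238, -1.713, 0.009], 'ft_torque': [-0.062, 0.002, -0.024], 'grasp_force': 0.0, 'grip_width': 88.245}
{'fovy': 44.186369902261646, 'cx': 251.62305665718617, 'cy': 193.58623105339743, 'rvec': array([ 1.8554775 , -1.56292522,  0.70907758]), 'tvec': array([-111.63407826,  455.1309756 , 1001.028023  ])}
{'fovy': 53.107764931529076, 'cx': 263.0656577693081, 'cy': 191.1091776625644, 'rvec': array([ 2.10796318, -2.13841184,  0.1791558 ]), 'tvec': array([ -1.89400481, 577.18268355, 981.92922618])}
```

View pics/side0.png

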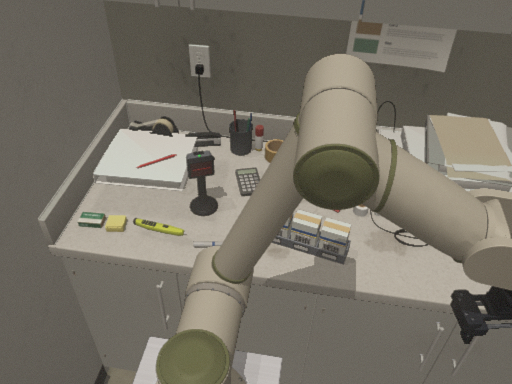

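View pics/top0.png

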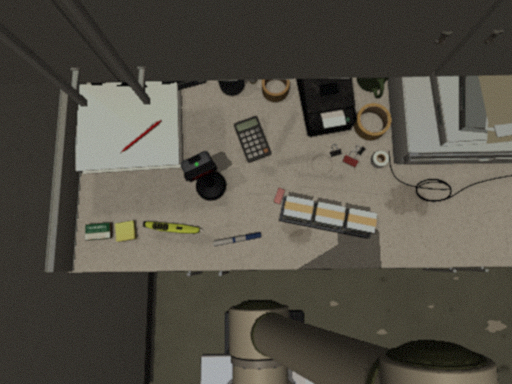

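The top view shows the rack with three cartons at about (328,215) and the scanner with its foot at (211,186) and head at (199,165). The side view shows the window facing the robot at (201,170). Next I turn these into world points.

```bash
cat > h.py <<'E'
import numpy as np,cv2
from station import arm,cams
def cloud(n,d):
    m=cams.camera_model(n);f=192/np.tan(np.radians(m['fovy']/2))
    R=cv2.Rodrigues(m['rvec'])[0];v,u=np.indices(d.shape)
    P=np.stack([(u-m['cx'])/f*d,(v-m['cy'])/f*d,d],-1)-m['tvec']
    W=P@R; W[d==0]=np.nan; return W
E
python3 - <<'E'
from h import *
for n in("top","side"):
    d=np.load(f"pics/{n}0.npy");W=cloud(n,d);p=cv2.imread(f"pics/{n}0.png")
    if n=="top":boxes={"rack":(270,185,390,245),"scan":(175,145,235,205)}
    else: boxes={"rack":(250,200,360,265),"scan":(180,145,225,220)}
    for k,(a,b,c,e) in boxes.items():
        w=W[b:e,a:c].reshape(-1,3); pz=p[b:e,a:c].reshape(-1,3).astype(int)
        print(n,k,"table z",np.nanmedian(w[(abs(w[:,2])<15)][:,2]))
        rng={"rack":[(85,115),(25,45)],"scan":[(172,195),(118,172),(4,25)]}[k]
        for lo,hi in rng:
            s=(w[:,2]>lo)&(w[:,2]<hi)
            if s.sum()<10: print(lo,hi,"few");continue
            q=w[s];r=cv2.minAreaRect(q[:,:2].astype(np.float32))
            print(lo,hi,s.sum(),"z",np.median(q[:,2]).round(1),"mean",q.mean(0).round(1),"rect",np.round(r[0],1),np.round(r[1],1),round(r[2],1))
    if n=="side":
        a,b,c,e=boxes["scan"];w=W[b:e,a:c];pp=p[b:e,a:c].astype(int)
        m=(pp[...,2]>pp[...,1]+20)&(pp[...,2]>pp[...,0]+20)&(w[...,2]>110)
        q=w[m];print("window",m.sum(),q.mean(0))
        # face plane
        m=(w[...,2]>118)&(w[...,2]<178);q=w[m]
        c0=np.nanmean(q,0);print(np.linalg.svd(q-c0)[2][2],c0)
    else:
        a,b,c,e=boxes["rack"];w=W[b:e,a:c];pp=p[b:e,a:c]
        hsv=cv2.cvtColor(pp,cv2.COLOR_BGR2HSV)
        m=((w[...,2]>85)&(w[...,2]<115)&(pp.max(-1)>110)).astype(np.uint8)
        cs,_=cv2.findContours(m,0,2)
        for ct in cs:
            if cv2.contourArea(ct)<100:continue
            mm=np.zeros_like(m);cv2.drawContours(mm,[ct],-1,1,-1);q=w[mm>0]
            q=q[np.isfinite(q[:,0])];r=cv2.minAreaRect(q[:,:2].astype(np.float32));print("carton top",np.round(r[0],1),np.round(r[1],1),round(r[2],1),q.mean(0).round(1))
for n in("top","side"):
    p=cv2.imread(f"pics/{n}0.png")
    x=(p[180:245,265:395],p[135:215,165:245]) if n=="top" else (p[195:270,240:370],p[140:220,165:240])
    for i,c in enumerate(x): cv2.imwrite(f"pics/c{n}{i}.png",cv2.resize(c,(390,240),interpolation=2))
ims=[cv2.imread(f"pics/c{n}{i}.png") for n in("top","side") for i in(0,1)]
cv2.imwrite("pics/crops.png",np.vstack([np.hstack(ims[:2]),np.hstack(ims[2:])]))
E
```

```text
top rack table z 0.8755793171272195
85 115 1739 z 102.9 mean [ 505.8 -179.9  102.5] rect [ 506.8 -179.8] [233.1  50.3] 77.7
25 45 412 z 33.9 mean [ 488.1 -162.2   33.7] rect [ 505.9 -179.2] [247.3  69.1] 78.1
top scan table z 1.2450556871236622
172 195 638 z 184.7 mean [617.6 143.6 184.4] rect [618.9 145.3] [52.6 78.9] 27.1
118 172 86 z 139.5 mean [605.  136.7 139.4] rect [611.3 133.9] [29.3 79.5] 48.6
4 25 732 z 13.2 mean [606.4 140.4  12.1] rect [637.4 156. ] [169.2 172.3] 89.3
carton top [ 490.1 -258.8] [71.5 49.6] 77.9 [ 490.  -257.9  103. ]
carton top [ 507.2 -179.1] [70.2 49.4] 77.3 [ 507.1 -178.5  102.9]
carton top [ 524.3 -100. ] [69.8 49.9] 77.6 [ 524.3 -100.   103. ]
side rack table z -1.2430939169069803
85 115 928 z 99.9 mean [ 492.4 -218.    98.7] rect [ 499.2 -212.1] [167.1  55.6] 77.2
25 45 565 z 32.0 mean [ 483.1 -208.    33.2] rect [ 573.3 -217.7] [201.3 223.7] 78.2
side scan table z -0.8645074584608872
172 195 295 z 181.8 mean [615.1 142.3 181.6] rect [618.6 142.3] [54.9 77.5] 23.2
118 172 369 z 146.9 mean [604.5 139.3 145.9] rect [606.6 144.4] [35.3 82.2] 1.4
4 25 427 z 11.2 mean [616.8 140.5  11.2] rect [722.7 174.6] [373.7 128. ] 7.9
window 42 [604.69636373 136.45921746 145.7815752 ]
[-0.92739633 -0.36134845  0.09676437] [605.19685896 140.07608743 147.83411282]
```

View pics/crops.png

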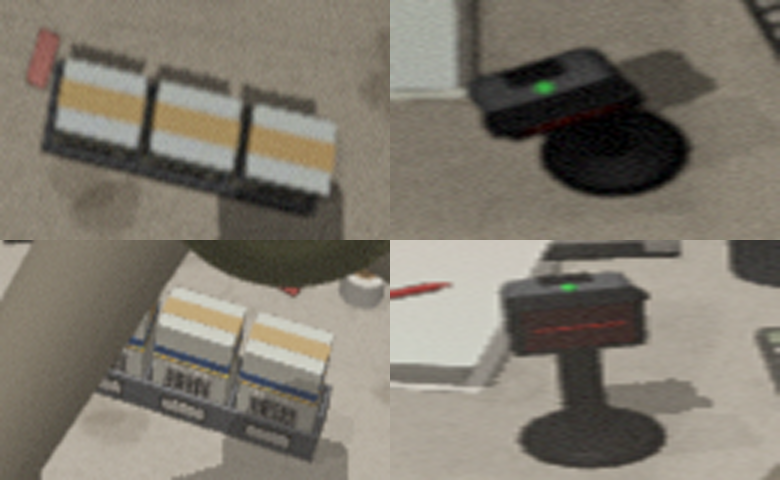

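The crops show three separate cartons in the rack (tops at z≈103, sizes matching), with no clutter beside them except the eraser. The scanner's red window faces the robot. Next I refine the scanner yaw from the saved data and compute the first move.

```bash
cat >> h.py <<'E'
from scipy.spatial.transform import Rotation as Ro
def plan(pos,yaw):
    """units (tool axes) from measured pose to TCP pos with tool y at yaw deg, z down"""
    o=arm.get_obs();R=np.array(o['tool_rot']);a=np.radians(yaw)
    y=np.array([np.cos(a),np.sin(a),0]);z=np.array([0,0,-1.]);T=np.c_[np.cross(y,z),y,z]
    dp=np.array(pos)-o['position']
    print("t",round(o['t'],2),"pos",np.round(o['position'],1),"rotvec/.15",np.round(Ro.from_matrix(R.T@T).as_rotvec()/.15,2),
     "shift/25 pre-turn",np.round(R.T@dp/25,2),"post-turn",np.round(T.T@dp/25,2),"q",np.round(o['q'],2))
E
python3 - <<'E'
from h import *
d=np.load("pics/top0.npy");W=cloud("top",d)[145:205,175:235].reshape(-1,3)
for lo in(178,182):
    q=W[(W[:,2]>lo)&(W[:,2]<192)];r=cv2.minAreaRect(q[:,:2].astype(np.float32));print(len(q),r)
d=np.load("pics/side0.npy");W=cloud("side",d)[145:220,180:225].reshape(-1,3)
q=W[(W[:,2]>128)&(W[:,2]<172)];a=np.radians(25);u=np.array([np.cos(a),np.sin(a)]);v=np.array([-u[1],u[0]])
s=q[:,:2]@u;t=q[:,:2]@v
for k in range(4):
    A=np.c_[t,q[:,2],np.ones(len(t))];c,*_=np.linalg.lstsq(A,s,rcond=None);e=abs(A@c-s);g=e<max(3,2*np.median(e));q,s,t=q[g],s[g],t[g]
print(len(q),"face slope deg",np.degrees(np.arctan(c[0])),"tilt",c[1],"u dist mid",np.median(s),"t range",t.min(),t.max(),"head c",np.array([618.9,145.3])@u,np.array([618.9,145.3])@v)
plan((490.1,-258.8,238),-12.2)
E
```

```text
627 ((618.471435546875, 144.74192810058594), (51.25383758544922, 78.88992309570312), 25.88351821899414)
554 ((618.0656127929688, 144.40931701660156), (50.21419143676758, 78.91777038574219), 25.53313636779785)
236 face slope deg 0.6217716975406166 tilt -0.009895345406865985 u dist mid 606.1010048736468 t range -168.48975873361059 -93.02440959864866 head c 622.3203228279062 -129.87192073489362
t 0.1 pos [ 122.6 -535.9  238.2] rotvec/.15 [-0.01 -0.01 -7.55] shift/25 pre-turn [16.8  -7.53  0.02] post-turn [1.394e+01 1.203e+01 1.000e-02] q [-1.56  0.38  1.3   0.    1.46 -0.22]
```

```bash
python3 -m handwheel '[[[0,0,0,1,-0.45,0,0],[0,0,0,1,-0.45,0,0],[0,0,0,1,-0.45,0,0],[0,0,0,1,-0.45,0,0],[0,0,0,1,-0.45,0,0],[0,0,0,1,-0.45,0,0],[0,0,0,1,-0.45,0,0],[0,0,0,1,-0.45,0,0],[0,0,0,1,-0.45,0,0],[0,0,0,1,-0.45,0,0],[0,0,0,1,-0.45,0,0],[0,0,0,1,-0.45,0,0]]]' 40
python3 -m handwheel '[[[0,0,0,1,-0.45,0,0],[0,0,0,1,-0.45,0,0],[0,0,0,1,-0.45,0,0],[0,0,0,1,-0.45,0,0],[0,0,-0.95,0,0,0,0],[0,0,-0.95,0,0,0,0],[0,0,-0.95,0,0,0,0],[0,0,-0.95,0,0,0,0],[0,0,-0.95,0,0,0,0],[0,0,-0.95,0,0,0,0],[0,0,-0.95,0,0,0,0],[0,0,-0.9,0,0,0,0]]]'
python3 -c "
from h import *
plan((490.1,-258.8,63),-12.2)"
```

```text
t: 1.6
position: [385.6, -336.9, 238.5]
tool_rot: [[0.975, 0.223, -0.0], [0.223, -0.975, 0.001], [-0.0, -0.001, -1.0]]
wrist_force: [0.9, -0.1, 0.2]
grip_width: 88.0
grasp_force: 0.0
t: 3.1
position: [472.3, -271.4, 238.4]
tool_rot: [[0.207, 0.978, -0.001], [0.978, -0.207, 0.001], [0.0, -0.001, -1.0]]
wrist_force: [-0.7, -0.0, 0.3]
grip_width: 88.1
grasp_force: 0.0
t 3.1 pos [ 472.3 -271.4  238.4] rotvec/.15 [-0.   -0.    0.03] shift/25 pre-turn [0.64 0.6  7.02] post-turn [0.64 0.59 7.02] q [-0.74  0.37  1.31 -0.    1.46 -0.53]
```

```bash
python3 -m handwheel '[[[0,0,0,0.64,0.6,0,0],[0,0,0,0,0,1,0],[0,0,0,0,0,1,0],[0,0,0,0,0,1,0],[0,0,0,0,0,1,0],[0,0,0,0,0,1,0],[0,0,0,0,0,1,0],[0,0,0,0,0,1,0],[0,0,0,0,0,0,0]]]'
python3 -c "
from h import *
plan((490.1,-258.8,63),-12.2)
p,d=cams.get_image('top');cv2.imwrite('pics/t1.png',cv2.resize(p[150:270,240:400],(800,600)))"
```

```text
t: 4.22
position: [489.7, -258.5, 62.2]
tool_rot: [[0.212, 0.977, -0.003], [0.977, -0.212, 0.003], [0.002, -0.004, -1.0]]
wrist_force: [0.2, -0.0, -0.1]
grip_width: 88.1
grasp_force: 0.0
t 4.22 pos [ 489.7 -258.5   62.2] rotvec/.15 [-0.02 -0.01 -0.  ] shift/25 pre-turn [-0.01  0.02 -0.03] post-turn [-0.01  0.02 -0.03] q [-0.7   0.58  1.53  0.    1.04 -0.49]
```

View pics/t1.png

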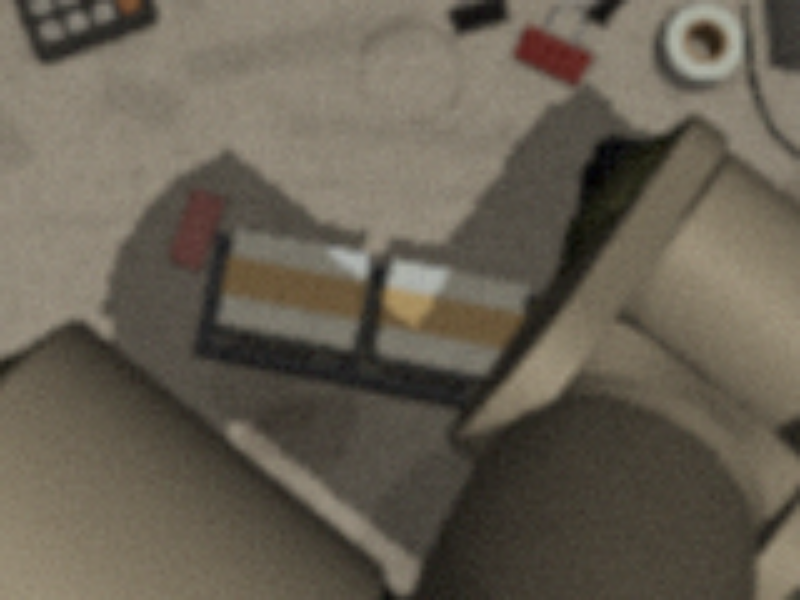

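The picture shows the gripper body covering carton 3 on the right. Cartons 2 and 1 (tape at about (440,310) and (290,285)) and the eraser at (197,230) are undisturbed. I close the fingers, then lift.

```bash
python3 -m handwheel '[[[0,0,0,0,0,0,1],[0,0,0,0,0,0,1],[0,0,0,0,0,0,1],[0,0,0,0,0,0,1],[0,0,0,0,0,0,1]]]' 45
python3 -m handwheel '[[[0,0,0,0,0,-0.3,1],[0,0,0,0,0,-0.7,1],[0,0,0,0,0,-1,1],[0,0,0,0,0,-1,1],[0,0,0,0,0,-1,1],[0,0,0,0,0,-1,1],[0,0,0,0,0,-1,1],[0,0,0,0,0,0,1],[0,0,0,0,0,0,1],[0,0,0,0,0,0,1]]]' 45
cat >> h.py <<'E'
def tor():
    o=arm.get_obs();R=np.array(o['tool_rot']);print("t",round(o['t'],2),"torque tool",np.round(R.T@o['ft_torque'],3),"F",np.round(o['wrist_force'],1),"w",round(o['grip_width'],1),"zax",np.round(R[:,2],3),"pos",np.round(o['position'],1))
E
python3 -c "
from h import *
tor()"
```

```text
t: 4.9
position: [490.6, -259.1, 64.0]
tool_rot: [[0.212, 0.977, 0.001], [0.977, -0.212, -0.0], [-0.0, 0.001, -1.0]]
wrist_force: [0.8, -0.5, 1.5]
grip_width: 49.9
grasp_force: 45.0
t: 6.15
position: [490.1, -258.8, 212.4]
tool_rot: [[0.212, 0.977, -0.002], [0.977, -0.212, 0.002], [0.001, -0.002, -1.0]]
wrist_force: [-0.1, 0.2, -4.5]
grip_width: 49.7
grasp_force: 45.0
t 6.15 torque tool [-0.121 -0.058 -0.001] F [-0.1  0.2 -4.5] w 49.7 zax [-0.002  0.002 -1.   ] pos [ 490.1 -258.8  212.4]
```

```bash
python3 -m handwheel '[[[0,0,0,1,0,0,1],[0,0,0,1,0,0,1],[0,0,0,-1,0,0,1],[0,0,0,-1,0,0,1],[0,0,0,1,0,0,1],[0,0,0,1,0,0,1],[0,0,0,0,0,0,1],[0,0,0,0,0,0,1],[0,0,0,0,0,0,1],[0,0,0,0,0,0,1]]]' 45 | tail -2; python3 -c "
from h import *
tor()"
python3 -m handwheel '[[[0,0,0,-1,0,0,1],[0,0,0,-1,0,0,1],[0,0,0,1,0,0,1],[0,0,0,1,0,0,1],[0,0,0,-1,0,0,1],[0,0,0,-1,0,0,1],[0,0,0,0,0,0,1],[0,0,0,0,0,0,1],[0,0,0,0,0,0,1],[0,0,0,0,0,0,1]]]' 45 | tail -2; python3 -c "
from h import *
tor()"
```

```text
grip_width: 49.7
grasp_force: 45.0
t 7.4 torque tool [-0.069 -0.002 -0.019] F [ 0.1 -0.  -3.7] w 49.7 zax [-0.  0. -1.] pos [ 500.9 -210.6  213.6]
grip_width: 49.5
grasp_force: 45.0
t 8.65 torque tool [-0.08  -0.052  0.   ] F [-0.3  0.2 -5.3] w 49.5 zax [ 0.  0. -1.] pos [ 490.6 -258.6  213.8]
```

```bash
cat >> h.py <<'E'
def avg(n=8):
    T=[]
    for _ in range(n):
        o=arm.get_obs();T.append(np.array(o['tool_rot']).T@o['ft_torque']);cams.get_image("side")
    print("avg torque tool",np.mean(T,0).round(3),"sd",np.std(T,0).round(3),"t",round(o['t'],2),"pos",np.round(o['position'],1))
E
python3 -c "
from h import *
avg()"
python3 -m handwheel '[[[0,0,0,1,0,0,1],[0,0,0,1,0,0,1],[0,0,0,-1,0,0,1],[0,0,0,-1,0,0,1],[0,0,0,1,0,0,1],[0,0,0,1,0,0,1],[0,0,0,0,0,0,1],[0,0,0,0,0,0,1],[0,0,0,0,0,0,1]]]' 45 | tail -2; python3 -c "
from h import *
avg()"
```

```text
avg torque tool [-0.068 -0.03  -0.   ] sd [0.025 0.022 0.026] t 9.0 pos [ 490.5 -259.   213.7]
grip_width: 49.7
grasp_force: 45.0
avg torque tool [-0.091 -0.034  0.013] sd [0.027 0.017 0.031] t 10.53 pos [ 501.  -210.3  213.7]
```

```bash
python3 -m handwheel '[[[0,0,0,-1,0,0,1],[0,0,0,-1,0,0,1],[0,0,0,0,0,0.6,1],[0,0,0,0,0,1,1],[0,0,0,0,0,1,1],[0,0,0,0,0,1,1],[0,0,0,0,0,0.4,1],[0,0,0,0,0,0,1]]]' 45; python3 -c "
from h import *
plan((490.4,-259,64),-12.2)"
```

```text
t: 11.58
position: [490.5, -259.1, 113.7]
tool_rot: [[0.212, 0.977, -0.0], [0.977, -0.212, 0.0], [0.0, -0.0, -1.0]]
wrist_force: [0.4, 0.0, -4.9]
grip_width: 49.7
grasp_force: 45.0
t 11.57 pos [ 490.5 -259.1  113.7] rotvec/.15 [-0. -0. -0.] shift/25 pre-turn [ 0.   -0.    1.99] post-turn [ 0.   -0.    1.99] q [-0.7   0.51  1.47 -0.    1.16 -0.49]
```

```bash
python3 -m handwheel '[[[0,0,0,0,0,0.5,1],[0,0,0,0,0,0.5,1],[0,0,0,0,0,0.5,1],[0,0,0,0,0,0.4,1],[0,0,0,0,0,0,1]]]' 45; python3 -m handwheel '[[[0,0,0,0,0,0.06,1],[0,0,0,0,0,0,1]]]' 45
```

```text
t: 12.2
position: [490.2, -258.8, 65.4]
tool_rot: [[0.212, 0.977, -0.001], [0.977, -0.212, 0.001], [0.001, -0.001, -1.0]]
wrist_force: [0.3, -0.8, -5.6]
grip_width: 49.4
grasp_force: 45.0
t: 12.45
position: [490.6, -259.1, 65.0]
tool_rot: [[0.212, 0.977, 0.0], [0.977, -0.212, -0.0], [-0.0, 0.001, -1.0]]
wrist_force: [-0.3, 1.2, -5.5]
grip_width: 49.5
grasp_force: 45.0
```

```bash
python3 -m handwheel '[[[0,0,0,0,0,0.05,1],[0,0,0,0,0,0,1],[0,0,0,0,0,0,0],[0,0,0,0,0,0,0],[0,0,0,0,0,0,0],[0,0,0,0,0,0,0],[0,0,0,0,0,-0.6,0],[0,0,0,0,0,-1,0],[0,0,0,0,0,-1,0],[0,0,0,1,0,0,0],[0,0,0,1,0,0,0],[0,0,0,1,0,0,0]]]' 45; python3 -c "
from h import *
plan((507.4,-179.3,63),-12.2)"
```

```text
t: 13.95
position: [506.6, -185.1, 129.7]
tool_rot: [[0.212, 0.977, 0.001], [0.977, -0.212, -0.001], [-0.0, 0.001, -1.0]]
wrist_force: [0.2, -0.2, -0.6]
grip_width: 88.1
grasp_force: 0.0
t 13.95 pos [ 506.6 -185.1  129.7] rotvec/.15 [ 0.01  0.   -0.01] shift/25 pre-turn [ 0.24 -0.02  2.67] post-turn [ 0.23 -0.02  2.67] q [-0.57  0.47  1.5   0.    1.17 -0.36]
```

```bash
python3 -m handwheel '[[[0,0,0,0.24,0,0.4,0],[0,0,0,0,0,1,0],[0,0,0,0,0,1,0],[0,0,0,0,0,0.3,0],[0,0,0,0,0,0,1],[0,0,0,0,0,0,1],[0,0,0,0,0,0,1],[0,0,0,0,0,0,1],[0,0,0,0,0,0,1]]]' 45
python3 -m handwheel '[[[0,0,0,0,0,-0.3,1],[0,0,0,0,0,-0.7,1],[0,0,0,0,0,-1,1],[0,0,0,0,0,-1,1],[0,0,0,0,0,-1,1],[0,0,0,0,0,-1,1],[0,0,0,0,0,-1,1],[0,0,0,0,0,0,1],[0,0,0,0,0,0,1]]]' 45
python3 -m handwheel '[[[0,0,0,1,0,0,1],[0,0,0,1,0,0,1],[0,0,0,-1,0,0,1],[0,0,0,-1,0,0,1],[0,0,0,1,0,0,1],[0,0,0,1,0,0,1],[0,0,0,0,0,0,1],[0,0,0,0,0,0,1],[0,0,0,0,0,0,1]]]' 45 | tail -2; python3 -c "
from h import *
avg()
p,d=cams.get_image('top');cv2.imwrite('pics/t2.png',p)
p,d=cams.get_image('side');cv2.imwrite('pics/s2.png',p)
cv2.imwrite('pics/s2c.png',cv2.resize(p[150:300,220:420],(800,600)))"
python3 -m handwheel '[[[0,0,0,-1,0,0,1],[0,0,0,-1,0,0,1],[0,0,0,1,0,0,1],[0,0,0,1,0,0,1],[0,0,0,-1,0,0,1],[0,0,0,-1,0,0,1],[0,0,0,0,0,0,1],[0,0,0,0,0,0,1],[0,0,0,0,0,0,1]]]' 45 | tail -2; python3 -c "
from h import *
avg()"
```

```text
t: 15.08
position: [507.9, -180.0, 61.4]
tool_rot: [[0.212, 0.977, 0.001], [0.977, -0.212, -0.0], [-0.0, 0.001, -1.0]]
wrist_force: [0.8, -0.2, 2.8]
grip_width: 49.9
grasp_force: 45.0
t: 16.2
position: [507.0, -179.6, 209.7]
tool_rot: [[0.212, 0.977, -0.002], [0.977, -0.212, 0.001], [0.001, -0.002, -1.0]]
wrist_force: [0.2, 0.5, -5.0]
grip_width: 49.8
grasp_force: 45.0
grip_width: 49.5
grasp_force: 45.0
avg torque tool [-0.1   -0.001 -0.016] sd [0.021 0.021 0.022] t 17.68 pos [ 518.2 -131.2  211. ]
grip_width: 49.5
grasp_force: 45.0
avg torque tool [-0.078 -0.052  0.003] sd [0.03  0.029 0.012] t 19.3 pos [ 507.7 -179.8  211. ]
```

View pics/s2c.png

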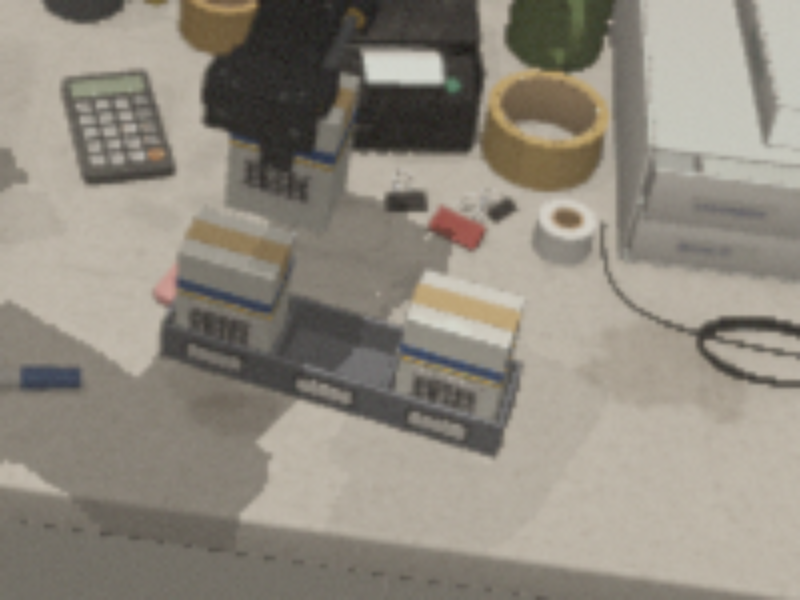

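Carton 3 is back home and carton 2 is held upright over the empty pocket, its label clear of the finger. The moment difference is unclear, so I repeat the shake with longer averages.

```bash
python3 -c "
from h import *
avg(8)"; python3 -m handwheel '[[[0,0,0,1,0,0,1],[0,0,0,1,0,0,1],[0,0,0,-1,0,0,1],[0,0,0,-1,0,0,1],[0,0,0,1,0,0,1],[0,0,0,1,0,0,1],[0,0,0,0,0,0,1],[0,0,0,0,0,0,1],[0,0,0,0,0,0,1]]]' 45 | tail -2; python3 -c "
from h import *
avg(16)"
python3 -m handwheel '[[[0,0,0,-1,0,0,1],[0,0,0,-1,0,0,1],[0,0,0,0,0,0,1],[0,0,0,0,0,0,1],[0,0,0,0,0,0,1]]]' 45 | tail -2; python3 -c "
from h import *
avg(14)"
```

```text
avg torque tool [-0.077 -0.058  0.009] sd [0.021 0.025 0.03 ] t 19.7 pos [ 507.6 -179.9  211. ]
grip_width: 49.4
grasp_force: 45.0
avg torque tool [-0.086 -0.     0.005] sd [0.027 0.03  0.031] t 21.62 pos [ 518.2 -131.   211. ]
grip_width: 49.4
grasp_force: 45.0
avg torque tool [-0.083 -0.016  0.007] sd [0.027 0.03  0.016] t 22.95 pos [ 507.6 -179.9  211. ]
```

```bash
python3 -m handwheel '[[[0,0,0,0.4,0,0,1],[0,0,0,0.8,0,0,1],[0,0,0,1,0,0,1],[0,0,0,-0.6,0,0,1],[0,0,0,-0.3,0,0,1],[0,0,0,0.4,0,0,1],[0,0,0,0.8,0,0,1],[0,0,0,1,0,0,1],[0,0,0,-0.6,0,0,1],[0,0,0,-0.3,0,0,1],[0,0,0,0,0,0,1],[0,0,0,0,0,0,1]]]' 45 | tail -2; python3 -c "
from h import *
avg(16)"
python3 -m handwheel '[[[0,0,0,-0.4,0,0,1],[0,0,0,-0.8,0,0,1],[0,0,0,-1,0,0,1],[0,0,0,0.6,0,0,1],[0,0,0,0.3,0,0,1],[0,0,0,-0.4,0,0,1],[0,0,0,-0.8,0,0,1],[0,0,0,-1,0,0,1],[0,0,0,0.6,0,0,1],[0,0,0,0.3,0,0,1],[0,0,0,0,0,0,1],[0,0,0,0,0,0,1]]]' 45 | tail -2; python3 -c "
from h import *
avg(16)"
```

```text
grip_width: 49.8
grasp_force: 45.0
avg torque tool [-0.08  -0.062 -0.004] sd [0.037 0.025 0.034] t 25.25 pos [ 521.4 -116.4  211. ]
grip_width: 49.8
grasp_force: 45.0
avg torque tool [-0.085  0.017  0.002] sd [0.036 0.024 0.024] t 27.55 pos [ 507.6 -179.9  211. ]
```

The part follows the stroke: –0.062 at the + end and +0.017 at the – end, so carton 2 looks loose. One brisker cycle will confirm it.

```bash
python3 -m handwheel '[[[0,0,0,0.5,0,0,1],[0,0,0,1,0,0,1],[0,0,0,1,0,0,1],[0,0,0,-0.8,0,0,1],[0,0,0,-0.4,0,0,1],[0,0,0,0.5,0,0,1],[0,0,0,1,0,0,1],[0,0,0,1,0,0,1],[0,0,0,-0.8,0,0,1],[0,0,0,-0.4,0,0,1],[0,0,0,0,0,0,1],[0,0,0,0,0,0,1]]]' 45 | tail -2; python3 -c "
from h import *
avg(12)"
python3 -m handwheel '[[[0,0,0,-0.5,0,0,1],[0,0,0,-1,0,0,1],[0,0,0,-1,0,0,1],[0,0,0,0.8,0,0,1],[0,0,0,0.4,0,0,1],[0,0,0,-0.5,0,0,1],[0,0,0,-1,0,0,1],[0,0,0,-1,0,0,1],[0,0,0,0.8,0,0,1],[0,0,0,0.4,0,0,1],[0,0,0,0,0,0,1],[0,0,0,0,0,0,1]]]' 45 | tail -2; python3 -c "
from h import *
avg(12)
plan((486.4,83.2,211),25)"
```

```text
grip_width: 49.6
grasp_force: 45.0
avg torque tool [-0.093 -0.061  0.01 ] sd [0.021 0.029 0.024] t 29.65 pos [ 521.4 -116.3  211. ]
grip_width: 49.7
grasp_force: 45.0
avg torque tool [-0.092 -0.    -0.001] sd [0.028 0.026 0.035] t 31.75 pos [ 507.6 -179.9  211. ]
t 31.8 pos [ 507.6 -179.9  211. ] rotvec/.15 [-0.   -0.   -4.33] shift/25 pre-turn [10.11 -3.06 -0.  ] post-turn [ 9.9   3.68 -0.  ] q [-0.56  0.38  1.38 -0.    1.38 -0.35]
```

```bash
python3 -m handwheel '[[[0,1,0,0,0,0,1],[0,1,0,0,0,0,1],[0,0,0,0,0,0,1],[0,0,0,0,0,0,1],[0,-1,0,0,0,0,1],[0,-1,0,0,0,0,1],[0,0,0,0,0,0,1],[0,0,0,0,0,0,1]]]' 45 | tail -2; python3 -c "
from h import *
avg(16)"
python3 -m handwheel '[[[0,-1,0,0,0,0,1],[0,-1,0,0,0,0,1],[0,0,0,0,0,0,1],[0,0,0,0,0,0,1],[0,1,0,0,0,0,1],[0,1,0,0,0,0,1],[0,0,0,0,0,0,1],[0,0,0,0,0,0,1]]]' 45 | tail -2; python3 -c "
from h import *
avg(16);tor()"
```

```text
grip_width: 49.4
grasp_force: 45.0
avg torque tool [-0.074 -0.003 -0.005] sd [0.028 0.027 0.035] t 33.55 pos [ 507.6 -179.9  211. ]
grip_width: 49.6
grasp_force: 45.0
avg torque tool [-0.073 -0.065  0.006] sd [0.023 0.034 0.025] t 35.35 pos [ 507.6 -179.9  211. ]
t 35.4 torque tool [-0.087 -0.124  0.014] F [-0.9 -0.  -3.9] w 49.7 zax [ 0. -0. -1.] pos [ 507.6 -179.9  211. ]
```

```bash
python3 -m handwheel '[[[0,1,0,0,0,0,1],[0,1,0,0,0,0,1],[0,1,0,0,0,0,1],[0,0,0,0,0,0,1],[0,0,0,0,0,0,1],[0,-1,0,0,0,0,1],[0,-1,0,0,0,0,1],[0,-1,0,0,0,0,1],[0,0,0,0,0,0,1],[0,0,0,0,0,0,1]]]' 45 | tail -2; python3 -c "
from h import *
avg(14)"
```

```text
grip_width: 49.5
grasp_force: 45.0
avg torque tool [-0.072  0.021  0.011] sd [0.026 0.029 0.013] t 37.3 pos [ 507.6 -179.9  211. ]
```

Full tipping gives about 0.086 N m between the ends, so carton 2 is the loose one. I take it to the scanner.

```bash
python3 -m handwheel '[[[0,0,0,0.5,-0.15,0,1],[0,0,0,0.9,-0.3,0,1],[0,0,0,0.9,-0.3,0,1],[0,0,0,0.9,-0.3,0,1],[0,0,0,0.9,-0.3,0,1],[0,0,0,0.9,-0.3,0,1],[0,0,0,0.9,-0.3,0,1],[0,0,0,0.9,-0.3,0,1],[0,0,0,0.9,-0.3,0,1],[0,0,0,0.9,-0.3,0,1],[0,0,0,0.9,-0.2,0,1],[0,0,0,0.6,-0.2,0,1]]]' 45 | tail -2
python3 -m handwheel '[[[0,0,-0.6,0,0,0,1],[0,0,-0.8,0,0,0,1],[0,0,-0.8,0,0,0,1],[0,0,-0.8,0,0,0,1],[0,0,-0.8,0,0,0,1],[0,0,-0.53,0,0,0,1],[0,0,0,0,0,0.5,1],[0,0,0,0,0,0.6,1],[0,0,0,0,0,0.5,1],[0,0,0,0,0,0,1]]]' 45
python3 -c "
from h import *
plan((486.4,83.2,169.4),25)
p,d=cams.get_image('side');cv2.imwrite('pics/s3.png',cv2.resize(p[100:300,140:400],(780,600)))
W=cloud('side',d)
p,d=cams.get_image('top');cv2.imwrite('pics/t3.png',p)"
```

```text
grip_width: 49.7
grasp_force: 45.0
t: 40.1
position: [481.1, 84.3, 169.9]
tool_rot: [[-0.422, 0.907, -0.002], [0.907, 0.422, 0.0], [0.001, -0.002, -1.0]]
wrist_force: [0.3, -0.8, -4.7]
grip_width: 49.9
grasp_force: 45.0
t 40.1 pos [481.1  84.3 169.9] rotvec/.15 [-0.01 -0.01 -0.01] shift/25 pre-turn [-0.13  0.17  0.02] post-turn [-0.13  0.17  0.02] q [-0.07  0.34  1.58  0.    1.23 -0.5 ]
```

View pics/s3.png

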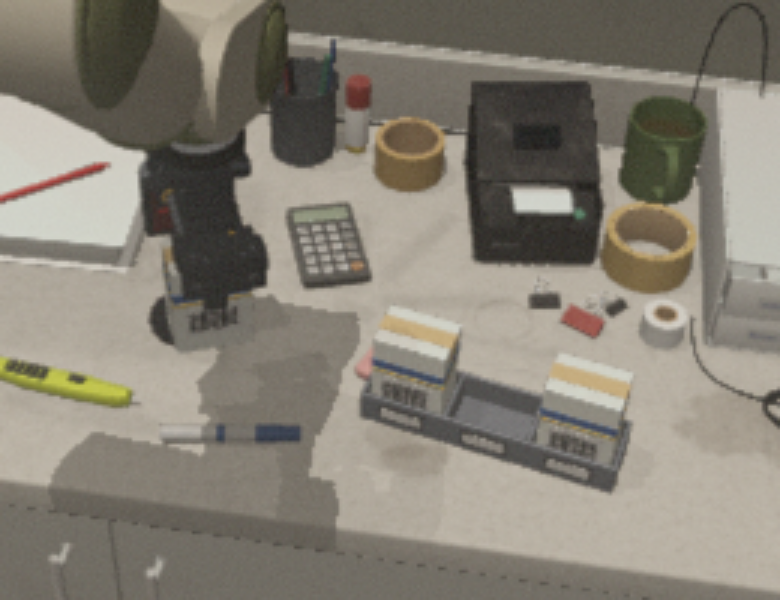

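View pics/t3.png

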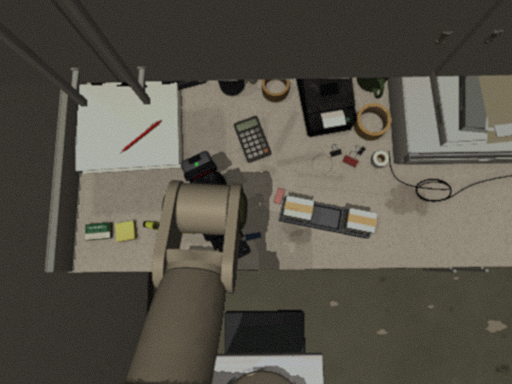

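Carton 2 is held upright in front of the scanner window, cartons 1 and 3 stand in their pockets, the middle pocket is empty, and the clutter is untouched. I make a small correction, let it settle and hand in.

```bash
python3 -m handwheel '[[[0,0,0,-0.13,0.17,0,1],[0,0,0,0,0,0,1],[0,0,0,0,0,0,1],[0,0,0,0,0,0,1],[0,0,0,0,0,0,1]]]' 45; python3 -c "
from h import *
plan((486.4,83.2,169.4),25);print(arm.hand_in())"
```

```text
t: 40.83
position: [486.9, 82.9, 171.0]
tool_rot: [[-0.422, 0.906, 0.0], [0.906, 0.422, -0.0], [-0.0, 0.0, -1.0]]
wrist_force: [-0.3, -0.2, -5.0]
grip_width: 49.6
grasp_force: 45.0
t 40.83 pos [486.9  82.9 171. ] rotvec/.15 [ 0.  0. -0.] shift/25 pre-turn [ 0.02 -0.01  0.07] post-turn [ 0.02 -0.01  0.07] q [-0.07  0.35  1.56 -0.    1.23 -0.51]
the job is handed in; nothing more can be done
None
```

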